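# Charge the lint blow-off unit and hold its dial at three

## Robot

A 6-joint arm with a two-finger parallel gripper is mounted at the origin on the work surface. World frame = base frame: x ahead of the robot, y to its left, z up, the work surface at z = 0. Lengths are in m, angles in rad, forces in N, time in s.
With the tool pointing down it reaches from about 0.2 to 0.875 m from the base axis. Payload 3.4 kg.
Tool frame: the origin (TCP) lies at the very end of the fingers, on their centre line; the grasp point (between the pads) lies r.grip_depth behind it (r.grip_depth is the distance from the TCP to the grasp point, in m); x points along the fingers, z is the direction in which the jaws open and shut, and the axes are right-handed (so a half turn about x gives the same grasp; the last joint's range is limited). The gripper opens to 94 mm and grips with 3 to 60 N. Pads are 16 mm wide; open, the fingers measure 119 mm over their backs; the gripper's body (75 mm by 177 mm) begins 78 mm behind the grasp point.
Start: joints at [1.015, 0.276, 1.505, -0, 1.361, -0.121], TCP at [0.242, 0.522, 0.205] pointing down, gripper open.
Joint ranges: [-2.89, 2.89], [-0.75, 2.08], [0.22, 2.7], [-1.18, 4.32], [0.11, 2.71], [-2.7, 2.7]. Speed limits (rad/s): [2.57, 2.57, 3.14, 3.14, 3.14, 3.14].

## Interface

Orientations are given as a rotation vector (axis times angle).
In Python, from workcell import status, imaging, workorder, r gives the robot as it stands.
- The arm moves only by the shell command python3 -m crank 'ROWS' [FORCE]. ROWS is JSON, a list of rows, each a list of 3 entries, a list of its own where there are three numbers: the shift along the world's x, y, z in mm, then the turn about the world's z in rad, then the opening, from -1 (shut) to 1 (fully open). In form: [[[tx, ty, tz], turn, fingers], ...]. A call has 1 to 10 rows; each row shifts and turns the commanded pose from where the row before left it; what a row does not reach is not made up. A row lasts 1/8 s, in which the tool goes at most 62.5 mm and 10.7 degrees, less where a joint would pass 70% of its speed; a pose out of reach is approached as far as the arm can. A call with a gripper value outside its range is refused whole. The fingers move at their own pace and stop on an object; FORCE is the grip in N (left out, the last holds). Time passes only in rows, so rows that do not move let the fingers close. It gives the time, the measured TCP pose, the force and the opening at its end, in the units of the state.
- status.read_state(): the state, without advancing time (a new reading comes with each control period).
- imaging.camera(name): name is "side" or "top"; returns a dict with "frame" (384x512x3 uint8, blue, green, red), "fx", "fy", "cx", "cy" (pixels), "cam_to_world" (4x4, takes a point from camera to world coordinates). Camera axes: x right, y up, looking along -z (the intrinsics and any distortion apply to the point x, -y, -z); pixel columns grow to the right and rows downward; lengths in m; the calibration is good to about 2 mm. A picture is of the moment at which its call begins. There is no depth.
- workorder.job_done(): hands the job in, once; it reports no verdict.
The state is a dict: "clock": time; "joint_pos": joint angles; "joint_velocities": joint speeds; "effort": joint torques, N m; "ee_pos": TCP position; "orientation": TCP orientation; "wrist_force": force on the tool from outside, world axes, zero at the start; "moment": the same for the moment, N m; "opening": finger opening in m.
Only numpy, scipy, OpenCV 4.12 (cv2) and the standard library are available. Lean on these libraries where they do the work, as an engineer would, in place of code of your own. Each camera call takes 0.05 s, during which the arm holds its last target.

## Task

Charge the lint-screen blow-off unit by pumping its hand lever through at least three full strokes, each right down and right back up. Then, by its upright peg, turn the sprung dial clockwise past its first two clicks to the third (the row of three dots) and keep it held there against its spring: finish while still holding it at three, with the pump lever up. Leave the other things on the unit and the counter where they are.

Things in the scene. Friction and masses are not known exactly. Their poses are not given: they have to be found in the camera images.
- unit: lint-screen blow-off unit, fixed: white box 80 mm high, own x -125 to +105 mm, own y -200 to +200 mm; a lint screen (120 mm high) stands along its far side. Origin: on the counter under it; own x to the far side, y to its left, z up. Pump on its right half (-y), dial on its left half (+y), on an aluminium plate. Position and yaw (within 0.35 rad) vary
- pump_pivot (a point): hinge of the pump lever, on top of the pump cylinder, at unit (70, -120, 200) mm. The hinge axis is the unit's y
- pump (a joint): angle of the pump lever, rad: 0 = up (rest; lever rises 0.2 rad above level towards the unit's -x), 0.5 = fully down against its stop (0.3 rad below level). A spring returns it to 0; pressing down on the bar takes about 3 N at the top to 8 N at the bottom
- pump_bar (a point): black T-bar at the lever's end, a round bar 24 mm thick and 90 mm long along the unit's y. This point: its middle, 180 mm from the pivot, 236 mm above the counter when up and 147 mm when fully down. It is pressed from above
- dial: the dial with its peg. Origin: on its axis at its underside, at unit (-30, 120, 80) mm; z up; it turns with the dial. Black disc 104 mm across, 12 mm thick (face 92 mm above the counter), with a vertical axis, a steel hub 32 mm across standing 12 mm above the face
- dial_turn (a joint): dial angle, rad, growing clockwise seen from above: 0 = rest, notches (clicks) at 0.35, 0.70, 1.05, end stop 1.40. A spring always drives it back to 0, from the notches too: 3.5 to 7 N at the peg, up to 2.5 N more over a small hump before each notch and after the third. Notches are marked on the plate by radial rows of one, two, three dots, met by the peg and the dial's white line
- dial_peg (a point): upright round steel peg that turns the dial, 16 mm diameter, 40 mm high (92 to 132 mm above the counter). This point: centre of its foot, 42 mm from the dial axis, at unit angle 3.84 rad minus the dial angle (counter-clockwise from the unit's +x): front right of the dial at rest, front left at notch three. It may turn in a grip
- tin: small closed steel tin, upright, 44 mm across, 45 mm high, standing on the unit between pump and dial; a bystander. Origin: centre of its underside
- clothes_peg: wooden clothes peg, 72 x 10 x 11 mm, lying on the unit near its front edge, between pump and dial; a bystander. Origin: centre of its underside
- jar: glass jar with steel lid, 84 mm across, 110 mm high, on the counter at the robot's right; a bystander. Origin: centre of its underside
- cup: white plastic measuring cup, 72 mm across, 80 mm high, on the counter at the robot's left; a bystander. Origin: centre of its underside
- brush: wooden brush lying on the counter at the robot's right, near the unit's front; a bystander. Origin: under its middle
- carton: cardboard carton 70 x 110 x 50 mm on the counter at the robot's left, near the unit's front; a bystander. Origin: centre of its underside
- spray: grey bottle with cap, 60 mm across, 160 mm high, on the counter at the robot's right; a bystander. Origin: centre of its underside

How it is judged:
By the outcome, as a careful person would: the job done as asked, in the order asked, and still so for the second after the job is handed in, while the arm keeps its last pose, push and grip.
It also fails if it takes over 69 s, if anything falls off the work surface, if the arm or the gripper's body presses on something with over 40 N, if the wrist force passes 120 N, or if a joint passes its speed limit or range.

## Working session

There is one attempt and no reset: what is moved stays moved. The work goes in short steps, Python scripts to look and compute and a shell command to move; the robot and the scene stay as the last step left them, time stands still between calls to the robot, and variables do not carry over. Pictures are saved under pics/ and viewed, and the job is handed in when it is done.

```bash
ls; mkdir -p pics; python3 - <<'E'
from workcell import status, imaging, r
import cv2
print(status.read_state()); print(r.grip_depth,[a for a in dir(r) if a[0]!='_'])
for n in("side","top"):
    c=imaging.camera(n); cv2.imwrite(f"pics/{n}0.png",c["frame"]); print(n,{k:c[k] for k in c if k!="frame"})
E
```

```text
pics
{'clock': 0.0, 'joint_pos': array([ 1.01496896e+00,  2.76562425e-01,  1.50608592e+00, -9.96389940e-07,
        1.36071995e+00, -1.20990171e-01]), 'joint_velocities': array([-0.00087952,  0.00015189,  0.00066195, -0.00201947,  0.00010696,
       -0.00016458]), 'effort': array([ 7.93474010e-05, -4.04564917e+01, -2.37227762e+01,  7.04109971e-02,
        3.43907322e-02, -1.67133812e-04]), 'ee_pos': array([0.24192825, 0.52101   , 0.20464215]), 'orientation': array([-0.88405428,  1.38572604,  0.88279235]), 'wrist_force': array([-0.4885064 ,  0.26517291, -0.57505042]), 'moment': array([ 0.0309119 ,  0.04507201, -0.00068203]), 'opening': 0.09386332610498259}
0.0188 ['Unreachable', 'grip_depth']
side {'fx': 415.0771785456682, 'fy': 415.0771785456682, 'cx': 253.50681346105327, 'cy': 191.67354019848534, 'cam_to_world': array([[ 0.99318444,  0.08968458, -0.07444024,  0.43868702],
       [-0.1165126 ,  0.74708431, -0.65443858, -0.87443794],
       [-0.00307991,  0.65865144,  0.75244189,  1.09804731],
       [ 0.        ,  0.        ,  0.        ,  1.        ]])}
top {'fx': 395.4069303280801, 'fy': 395.4069303280801, 'cx': 249.36133637482638, 'cy': 194.1232771231161, 'cam_to_world': array([[ 0.02546744,  0.99651534, -0.07942657,  0.40541059],
       [-0.99964207,  0.0247348 , -0.01019454, -0.05207317],
       [-0.00819441,  0.07965777,  0.99678859,  1.55313572],
       [ 0.        ,  0.        ,  0.        ,  1.        ]])}
```

View pics/top0.png

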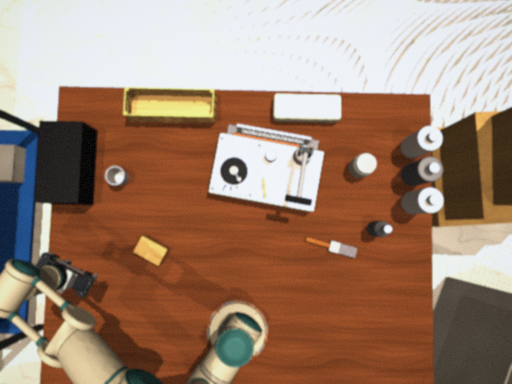

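View pics/side0.png

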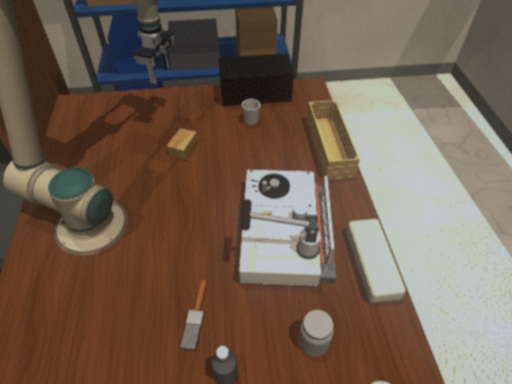

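```bash
python3 - <<'E'
import cv2
a=cv2.imread("pics/top0.png")[60:300,150:400]; cv2.imwrite("pics/top0c.png",cv2.resize(a,None,fx=2.5,fy=2.5,interpolation=cv2.INTER_CUBIC)[:600,:800])
E
```

```text
(no output)
```

View pics/top0c.png

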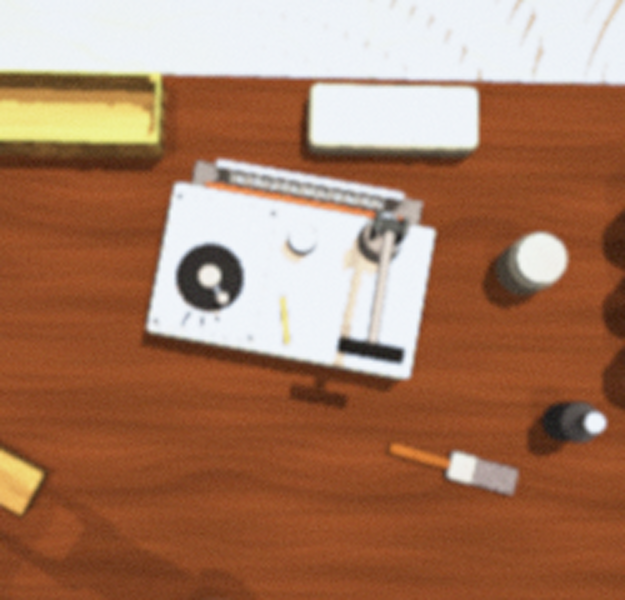

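```bash
cat > h.py <<'E'
import numpy as np
from workcell import imaging,status
def uv(c,P):
    T=np.linalg.inv(c["cam_to_world"]); p=T[:3,:3]@np.asarray(P)+T[:3,3]
    return np.array([c["cx"]+c["fx"]*p[0]/-p[2], c["cy"]-c["fy"]*p[1]/-p[2]])
def ray(c,u,v,z):
    M=np.asarray(c["cam_to_world"]); d=M[:3,:3]@np.array([(u-c["cx"])/c["fx"],-(v-c["cy"])/c["fy"],-1]); o=M[:3,3]
    return o+d*(z-o[2])/d[2]
def unit(p,q):
    x,y,a=p; c,s=np.cos(a),np.sin(a); return np.array([x+c*q[0]-s*q[1],y+s*q[0]+c*q[1],q[2]])
def tri(a,b):
    # least-squares meeting point of two rays (cam,u,v)
    A=np.zeros((3,3));B=np.zeros(3)
    for c,u,v in(a,b):
        M=np.asarray(c["cam_to_world"]); d=M[:3,:3]@np.array([(u-c["cx"])/c["fx"],-(v-c["cy"])/c["fy"],-1]);d/=np.linalg.norm(d)
        P=np.eye(3)-np.outer(d,d);A+=P;B+=P@M[:3,3]
    return np.linalg.solve(A,B)
E
python3 - <<'E'
from h import *
import cv2
from scipy.optimize import least_squares
t=imaging.camera("top"); s=imaging.camera("side")
cv2.imwrite("pics/side0c.png",cv2.resize(s["frame"][155:295,225:350],None,fx=4.2,fy=4.2,interpolation=cv2.INTER_CUBIC))
obs=[((-.125,.2,.08),(147,332)),((-.125,-.2,.08),(410,378)),((.105,-.2,.08),(435,229)),((.105,.2,.08),(177,183)),((-.03,.12,.092),(210,277)),((.07-.18*np.cos(.2),-.12,.236),(371,350))]
f=lambda p:np.concatenate([uv(t,unit(p,q))-(150+o[0]/2.5,60+o[1]/2.5) for q,o in obs])
R=least_squares(f,[.7,0,0]);print(R.x,R.fun.reshape(-1,2).round(1))
p=R.x
for q in [(-.125,-.2,.08),(-.125,.2,.08),(.105,-.2,.08),(-.03,.12,.092),(-.106,-.12,.236)]: print(q,((uv(s,unit(p,q))-(225,155))*4.2).round(0))
E
```

```text
[ 0.61795185 -0.10133198 -0.15450829] [[-0.2 -0.3]
 [ 0.2  0.4]
 [ 0.4 -0.2]
 [-0.8 -0.3]
 [ 0.1  0.2]
 [ 0.3  0.1]]
(-0.125, -0.2, 0.08) [ 57. 491.]
(-0.125, 0.2, 0.08) [87. 60.]
(0.105, -0.2, 0.08) [405. 503.]
(-0.03, 0.12, 0.092) [204. 126.]
(-0.106, -0.12, 0.236) [ 88. 252.]
```

View pics/side0c.png

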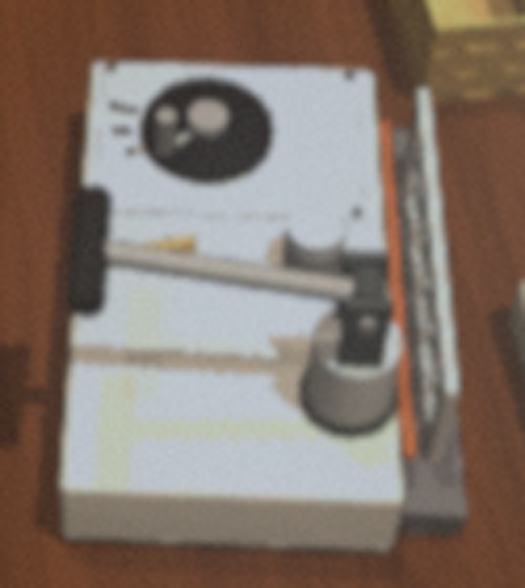

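```bash
python3 - <<'E'
from h import *
import cv2
from scipy.optimize import least_squares
from scipy.spatial.transform import Rotation as Ro
t=imaging.camera("top"); s=imaging.camera("side")
bar=(.07-.18*np.cos(.2),-.12,.236)
a0=3.84
peg=lambda d,z:(-.03+.042*np.cos(a0-d),.12+.042*np.sin(a0-d),z)
obs=[(t,150,60,2.5,q,o) for q,o in [((-.125,.2,.08),(147,332)),((-.125,-.2,.08),(410,378)),((.105,-.2,.08),(435,229)),((.105,.2,.08),(177,183)),((-.03,.12,.092),(210,277)),(bar,(371,350)),(peg(0,.132),(222,297))]]
obs+=[(s,225,155,4.2,q,o) for q,o in [((-.125,-.2,.08),(63,492)),((-.125,.2,.08),(92,62)),((.105,-.2,.08),(403,498)),((-.03,.12,.092),(207,130)),(bar,(90,250)),(peg(0,.132),(167,115))]]
f=lambda p:np.concatenate([uv(c,unit(p,q))-(x+o[0]/k,y+o[1]/k) for c,x,y,k,q,o in obs])
R=least_squares(f,[.6,-.1,0]);p=R.x;print(p,R.fun.reshape(-1,2).round(1).tolist())
np.save("unit.npy",p)
print("bar",unit(p,bar))
for d in(0,.35,.7,1.05):print("peg",d,unit(p,peg(d,.092)),"tangent yaw",a0-d+p[2]-np.pi/2)
print("axis",unit(p,(-.03,.12,.08)))
S=status.read_state();M=Ro.from_rotvec(S["orientation"]).as_matrix();print(M.round(3),"jaw yaw",np.arctan2(M[1,2],M[0,2]))
E
```

```text
[ 0.61928055 -0.10115379 -0.1555465 ] [[-0.2, -0.7], [0.1, 0.1], [0.3, -0.4], [-0.8, -0.7], [0.1, -0.2], [0.2, -0.2], [0.5, 0.3], [-0.9, -0.3], [-0.6, -0.6], [0.9, 1.0], [-0.3, -1.1], [-0.2, 0.4], [-0.6, 0.0]]
bar [ 0.49556287 -0.20321969  0.236     ]
peg 0 [5.72271302e-01 3.48367243e-04 9.20000000e-02] tangent yaw 2.1136571765528656
peg 0.35 [0.56701183 0.01399501 0.092     ] tangent yaw 1.7636571765528655
peg 0.7 [0.56675062 0.02861777 0.092     ] tangent yaw 1.4136571765528654
peg 1.05 [0.57151937 0.04244354 0.092     ] tangent yaw 1.0636571765528657
axis [0.60823314 0.02204505 0.08      ]
[[-0.    -0.907  0.421]
 [-0.     0.421  0.907]
 [-1.     0.    -0.001]] jaw yaw 1.136027022629665
```

```bash
python3 -m crank '[[[0,0,50],0,-1],[[0,0,50],0,-1],[[20,-40,15],0.1,-1],[[20,-50,0],0.1,-1],[[20,-50,0],0.08,-1],[[20,-50,0],0,-1],[[20,-50,0],0,-1],[[20,-50,0],0,-1],[[20,-50,0],0,-1],[[20,-50,0],0,-1]]' 20
python3 -m crank '[[[20,-50,0],0,-1],[[20,-50,0],0,-1],[[20,-50,0],0,-1],[[20,-50,0],0,-1],[[20,-50,0],0,-1],[[14,-50,0],0,-1],[[0,-34,0],0,-1],[[0,0,0],0,-1],[[0,0,0],0,-1]]'
```

```text
clock: 1.55
ee_pos: [0.4026, 0.1299, 0.3207]
orientation: [-1.095, 1.277, 1.094]
wrist_force: [0.5, 0.1, 0.6]
opening: 0.0004
clock: 2.68
ee_pos: [0.516, -0.2017, 0.3204]
orientation: [-1.093, 1.278, 1.095]
wrist_force: [-0.3, -0.8, 0.4]
opening: 0.0006
```

```bash
python3 -m crank '[[[-18,-1,-20],0,-1],[[0,0,-30],0,-1],[[0,0,-15],0,-1],[[0,0,0],0,-1]]'
python3 - <<'E'
from h import *
import cv2
t=imaging.camera("top"); s=imaging.camera("side")
a=cv2.resize(s["frame"][135:295,215:360],None,fx=3.5,fy=3.5,interpolation=cv2.INTER_CUBIC)
b=cv2.resize(t["frame"][110:230,200:340],None,fx=2,fy=2,interpolation=cv2.INTER_CUBIC)
im=np.zeros((560,800,3),np.uint8); im[:,:507]=a[:560,:507]; im[:240,510:790]=b
cv2.imwrite("pics/bar1.png",im)
E
```

```text
clock: 3.18
ee_pos: [0.4979, -0.2022, 0.255]
orientation: [-1.094, 1.278, 1.097]
wrist_force: [-0.2, -0.2, 1.0]
opening: 0.0005
```

View pics/bar1.png

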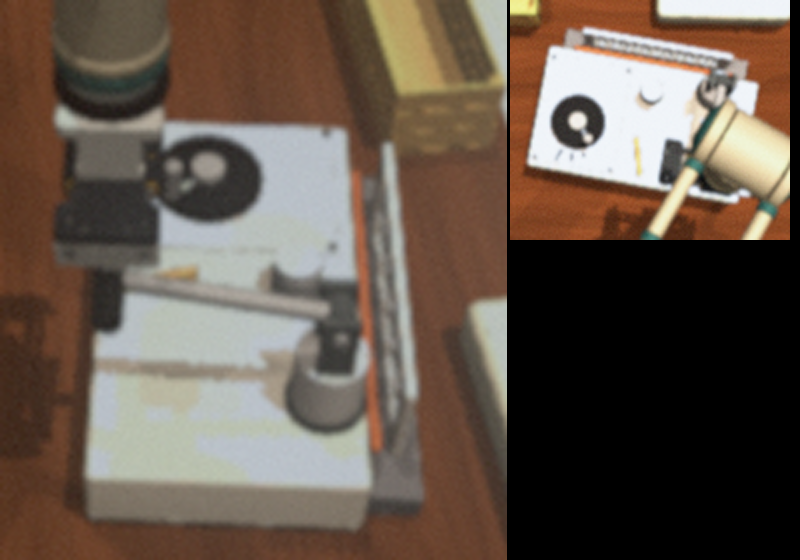

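The side view shows the gripper over the T-bar (bar end at about (107,300)); fingers hidden behind the body. I press gently and watch the force.

```bash
python3 -m crank '[[[0,0,-10],0,-1],[[0,0,-10],0,-1],[[0,0,0],0,-1]]'
python3 -m crank '[[[0,0,-15],0,-1],[[0,0,-20],0,-1],[[1,0,-20],0,-1],[[0,0,0],0,-1]]'
python3 -m crank '[[[0,0,-12],0,-1],[[0,0,-6],0,-1],[[0,0,0],0,-1],[[0,0,0],0,-1]]'
```

```text
clock: 3.65
ee_pos: [0.497, -0.2035, 0.2351]
orientation: [-1.093, 1.28, 1.096]
wrist_force: [-3.9, 0.0, 5.8]
opening: 0.0005
clock: 4.15
ee_pos: [0.4985, -0.2037, 0.1801]
orientation: [-1.094, 1.28, 1.096]
wrist_force: [-4.2, -0.6, 6.8]
opening: 0.0005
clock: 4.65
ee_pos: [0.5013, -0.2043, 0.1645]
orientation: [-1.098, 1.276, 1.09]
wrist_force: [-0.5, -0.4, 6.9]
opening: 0.0006
```

```bash
python3 -m crank '[[[0,0,-4],0,-1],[[0,0,0],0,-1]]'
python3 -m crank '[[[0,0,-4],0,-1],[[0,0,0],0,-1],[[0,0,0],0,-1]]'
python3 - <<'E'
from h import *
import cv2
t=imaging.camera("top"); s=imaging.camera("side")
a=cv2.resize(s["frame"][135:295,215:360],None,fx=3.5,fy=3.5,interpolation=cv2.INTER_CUBIC)
cv2.imwrite("pics/bar2.png",a)
E
```

```text
clock: 4.9
ee_pos: [0.5021, -0.2044, 0.1608]
orientation: [-1.098, 1.275, 1.089]
wrist_force: [0.7, 0.6, 7.9]
opening: 0.0002
clock: 5.28
ee_pos: [0.5026, -0.2045, 0.1584]
orientation: [-1.1, 1.274, 1.087]
wrist_force: [-0.1, 1.4, 14.1]
opening: 0.0005
```

View pics/bar2.png

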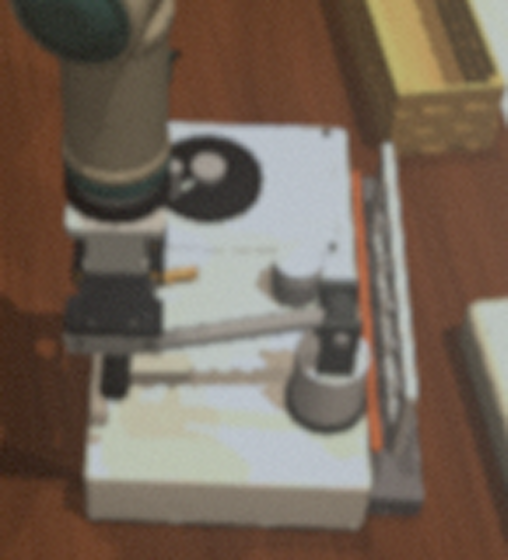

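The lever is down at its stop: z stalls at 0.158 and force jumps to 14 N. Now up and repeat.

```bash
python3 -m crank '[[[0,0,30],0,-1],[[-1,0,30],0,-1],[[-1,0,30],0,-1],[[0,0,16],0,-1],[[0,0,0],0,-1],[[0,0,0],0,-1],[[0,0,0],0,-1]]'
python3 -m crank '[[[0,0,-25],0,-1],[[0,0,-25],0,-1],[[1,0,-25],0,-1],[[0,0,-20],0,-1],[[0,0,-8],0,-1],[[0,0,-4],0,-1],[[0,0,0],0,-1],[[0,0,0],0,-1]]'
```

```text
clock: 6.25
ee_pos: [0.4966, -0.2031, 0.2589]
orientation: [-1.092, 1.279, 1.097]
wrist_force: [-0.7, -0.2, -0.1]
opening: 0.0006
clock: 7.25
ee_pos: [0.5, -0.2043, 0.1579]
orientation: [-1.099, 1.276, 1.089]
wrist_force: [-3.6, 1.7, 23.7]
opening: 0.0005
```

```bash
python3 -m crank '[[[0,0,30],0,-1],[[-1,0,30],0,-1],[[0,0,30],0,-1],[[0,0,17],0,-1],[[0,0,0],0,-1],[[0,0,0],0,-1],[[0,0,0],0,-1]]'
python3 - <<'E'
from h import *
import cv2
s=imaging.camera("side")
a=cv2.resize(s["frame"][135:295,215:360],None,fx=3.5,fy=3.5,interpolation=cv2.INTER_CUBIC)
cv2.imwrite("pics/bar3.png",a)
E
python3 -m crank '[[[0,0,-25],0,-1],[[0,0,-25],0,-1],[[1,0,-25],0,-1],[[0,0,-20],0,-1],[[0,0,-8],0,-1],[[0,0,-4],0,-1],[[0,0,0],0,-1],[[0,0,0],0,-1]]'
python3 -m crank '[[[0,0,30],0,-1],[[-1,0,30],0,-1],[[0,0,30],0,-1],[[0,0,17],0,-1],[[0,0,0],0,-1],[[0,0,0],0,-1],[[0,0,0],0,-1]]'
python3 -m crank '[[[0,0,-25],0,-1],[[0,0,-25],0,-1],[[1,0,-25],0,-1],[[0,0,-20],0,-1],[[0,0,-8],0,-1],[[0,0,-4],0,-1],[[0,0,0],0,-1],[[0,0,0],0,-1]]'
python3 -m crank '[[[0,0,30],0,-1],[[-1,0,30],0,-1],[[0,0,30],0,-1],[[0,0,17],0,-1],[[0,0,0],0,-1],[[0,0,0],0,-1],[[0,0,0],0,-1]]'
```

```text
clock: 8.12
ee_pos: [0.4966, -0.2031, 0.2591]
orientation: [-1.092, 1.279, 1.097]
wrist_force: [-0.0, -0.6, 0.1]
opening: 0.0003
clock: 9.18
ee_pos: [0.5001, -0.2044, 0.1579]
orientation: [-1.099, 1.276, 1.089]
wrist_force: [-2.8, 1.8, 21.6]
opening: 0.0003
clock: 10.05
ee_pos: [0.4966, -0.2031, 0.2591]
orientation: [-1.092, 1.279, 1.097]
wrist_force: [-0.2, -0.6, -1.0]
opening: 0.0007
clock: 11.05
ee_pos: [0.5, -0.2043, 0.1579]
orientation: [-1.099, 1.276, 1.089]
wrist_force: [-3.3, 1.7, 23.9]
opening: 0.0004
clock: 11.92
ee_pos: [0.4966, -0.2031, 0.2591]
orientation: [-1.092, 1.279, 1.097]
wrist_force: [-0.2, -0.1, -0.6]
opening: 0.0004
```

View pics/bar3.png

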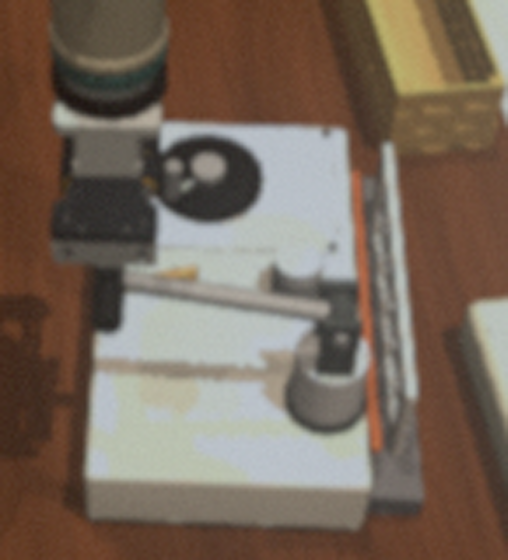

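Four full strokes done; the picture between strokes shows the lever up again, bar at about (107,300). On to the peg, approaching from above.

```bash
python3 -m crank '[[[0,0,40],0,-1],[[15,40,0],0.14,-1],[[15,40,0],0.14,-0.1],[[15,40,0],0.14,-0.1],[[15,40,0],0.14,-0.1],[[15,43,0],0.14,-0.1],[[0,0,-50],0,-0.1],[[0,0,-50],0,-0.1],[[0,0,-40],0,-0.1],[[0,0,0],0,-0.1]]' 20
python3 - <<'E'
from h import *
import cv2
from scipy.spatial.transform import Rotation as Ro
S=status.read_state();M=Ro.from_rotvec(S["orientation"]).as_matrix();print(M[:,0],np.arctan2(M[1,2],M[0,2]),S["ee_pos"])
t=imaging.camera("top"); s=imaging.camera("side")
a=cv2.resize(s["frame"][145:215,215:305],None,fx=7,fy=7,interpolation=cv2.INTER_CUBIC)
cv2.imwrite("pics/d1.png",a)
cv2.imwrite("pics/d1t.png",cv2.resize(t["frame"][110:230,200:340],None,fx=5,fy=5,interpolation=cv2.INTER_CUBIC))
E
```

```text
clock: 13.18
ee_pos: [0.5692, -0.0001, 0.1568]
orientation: [-1.592, 0.903, 1.607]
wrist_force: [0.5, 0.4, 0.3]
opening: 0.0422
[-0.00885795  0.00115718 -0.9999601 ] 2.1160531792431616 [ 5.69224521e-01 -6.22823740e-05  1.56760038e-01]
```

View pics/d1.png

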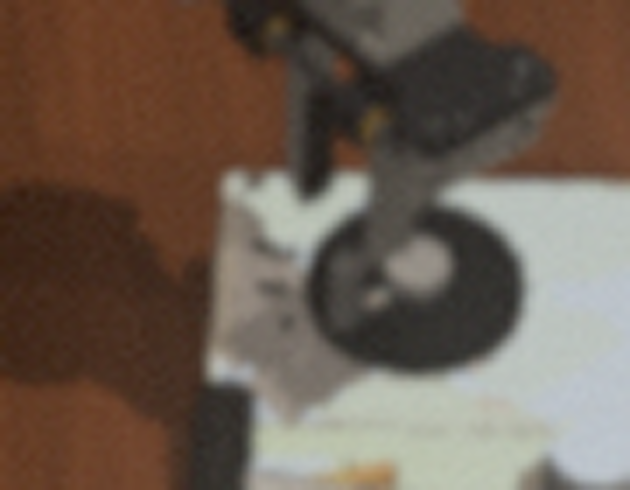

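View pics/d1t.png

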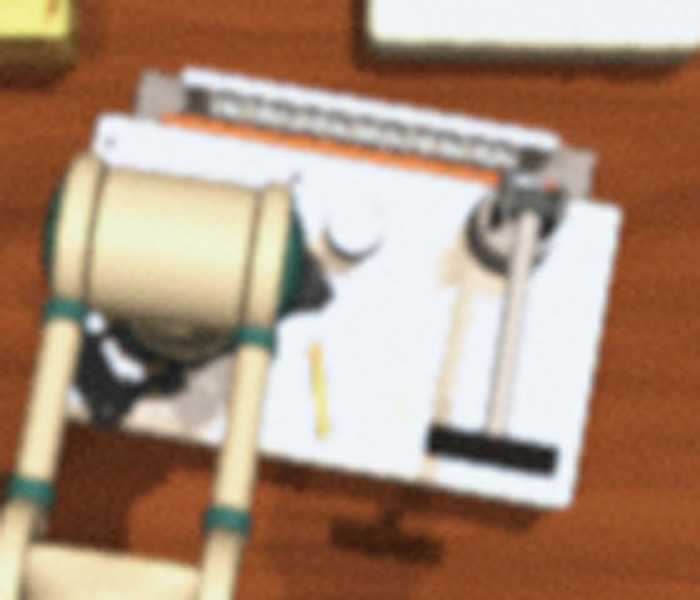

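```bash
python3 - <<'E'
from h import *
s=imaging.camera("side");S=status.read_state();e=S["ee_pos"]
j=np.array([np.cos(2.116),np.sin(2.116),0])
pr=lambda n,P:print(n,((uv(s,P)-(215,145))*7).round())
pr("tcp",e);pr("+",e+.021*j);pr("+o",e+.034*j);pr("-",e-.021*j);pr("-o",e-.034*j)
p=np.load("unit.npy");q=unit(p,(-.03+.042*np.cos(3.84),.12+.042*np.sin(3.84),.132));pr("pegtop",q);q[2]=.092;pr("pegfoot",q)
E
```

```text
tcp [349. 218.]
+ [319. 191.]
+o [301. 174.]
- [379. 245.]
-o [397. 262.]
pegtop [344. 262.]
pegfoot [343. 320.]
```

Finger tips and peg lie where predicted: left tip at (315,190), peg top hidden near (344,262). I descend around the peg and grip.

```bash
python3 -m crank '[[[3,0,-20],0,-0.1],[[0,0,-20],0,-0.1],[[0,0,-16],0,-0.1],[[0,0,0],0,-0.1],[[0,0,0],0,-0.1]]'
python3 -m crank '[[[0,0,0],0,-0.4],[[0,0,0],0,-0.6],[[0,0,0],0,-1],[[0,0,0],0,-1],[[0,0,0],0,-1]]' 25
```

```text
clock: 13.95
ee_pos: [0.5761, -0.0006, 0.1055]
orientation: [-1.6, 0.899, 1.597]
wrist_force: [0.4, -0.4, -0.6]
opening: 0.0424
clock: 14.58
ee_pos: [0.5726, 0.0043, 0.105]
orientation: [-1.589, 0.895, 1.603]
wrist_force: [-5.1, 11.2, 5.3]
opening: 0.0155
```

```bash
python3 -m crank '[[[-4,6,0],-0.11,-1],[[-3,6,0],-0.12,-1],[[-2,7,0],-0.12,-1],[[0,0,0],0,-1],[[0,0,0],0,-1]]' 40
```

```text
clock: 15.2
ee_pos: [0.5675, 0.0175, 0.105]
orientation: [-1.355, 1.109, 1.35]
wrist_force: [2.6, -3.8, 1.1]
opening: 0.0152
```

```bash
cat > st.py <<'E'
from h import *
from scipy.spatial.transform import Rotation as Ro
S=status.read_state();M=Ro.from_rotvec(S["orientation"]).as_matrix();e=S["ee_pos"];f=S["wrist_force"]
g=e-.0188*M[:,0]
for A in((.6082,.022),(.6085,.025)):
    d=g[:2]-A;ph=np.arctan2(d[1],d[0])%(2*np.pi);er=d/np.hypot(*d);cw=np.array([er[1],-er[0]])
    print("r",np.hypot(*d).round(4),"dial",round(3.6845-ph,3),"Frad",(f[:2]@er).round(1),"Fcw",(f[:2]@cw).round(1))
print("grasp",g.round(4),"tool",M[:,0].round(3),"jawyaw",np.arctan2(M[1,2],M[0,2]).round(3),"->",(2.114-np.arctan2(M[1,2],M[0,2])).round(3),"mom",S["moment"].round(2),"op",S["opening"])
E
python3 st.py
```

```text
r 0.041 dial 0.435 Frad -2.2 Fcw -4.1
r 0.0417 dial 0.364 Frad -1.9 Fcw -4.2
grasp [0.5674 0.0176 0.1238] tool [ 0.002 -0.001 -1.   ] jawyaw 1.768 -> 0.346 mom [-0.52 -0.39 -0.05] op 0.015248774005849175
```

```bash
python3 -m crank '[[[-1,5,0],-0.12,-1],[[0,5,0],-0.115,-1],[[1,5,0],-0.115,-1],[[0,0,0],0,-1],[[0,0,0],0,-1]]'
python3 st.py
python3 -m crank '[[[1,5,0],-0.12,-1],[[2,5,0],-0.115,-1],[[2,4,0],-0.115,-1],[[0,0,0],0,-1],[[0,0,0],0,-1]]'
python3 st.py
```

```text
clock: 15.82
ee_pos: [0.5672, 0.0319, 0.105]
orientation: [-1.098, 1.278, 1.093]
wrist_force: [2.4, -5.5, 0.6]
opening: 0.0148
r 0.0422 dial 0.781 Frad -3.7 Fcw -4.8
r 0.0419 dial 0.71 Frad -3.3 Fcw -5.1
grasp [0.5672 0.032  0.1238] tool [ 0.002 -0.002 -1.   ] jawyaw 1.417 -> 0.697 mom [-0.75 -0.39 -0.1 ] op 0.014840117206587535
clock: 16.45
ee_pos: [0.5717, 0.0453, 0.105]
orientation: [-0.834, 1.407, 0.828]
wrist_force: [0.9, -8.1, 1.7]
opening: 0.0154
r 0.0433 dial 1.112 Frad -5.2 Fcw -6.3
r 0.042 dial 1.048 Frad -4.7 Fcw -6.6
grasp [0.5717 0.0453 0.1238] tool [ 0.001 -0.004 -1.   ] jawyaw 1.068 -> 1.046 mom [-1.11 -0.3  -0.02] op 0.015387303794582181
```

```bash
python3 - <<'E'
from h import *
import cv2
t=imaging.camera("top"); s=imaging.camera("side")
a=cv2.resize(s["frame"][150:210,220:300],None,fx=10,fy=10,interpolation=cv2.INTER_CUBIC)
cv2.imwrite("pics/d2.png",a)
cv2.imwrite("pics/d2t.png",cv2.resize(t["frame"][110:230,200:340],None,fx=5,fy=5,interpolation=cv2.INTER_CUBIC))
E
```

```text
(no output)
```

View pics/d2.png

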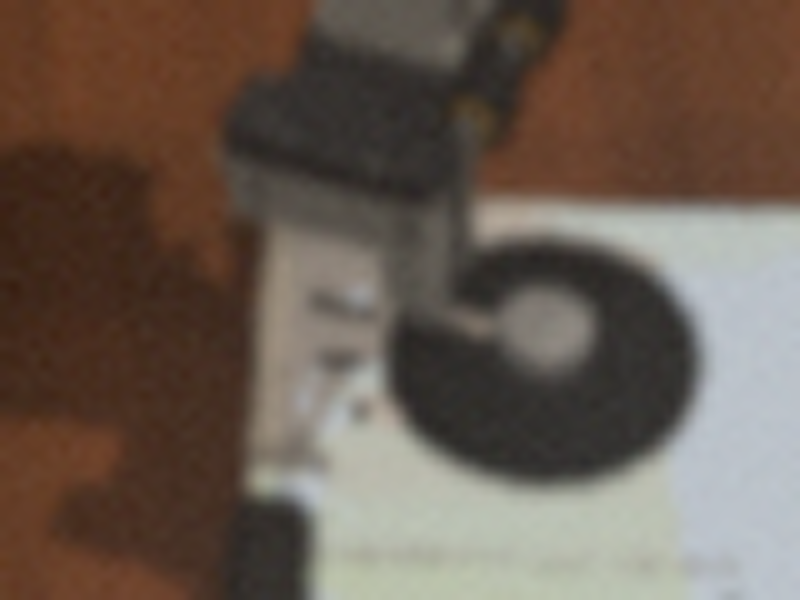

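View pics/d2t.png

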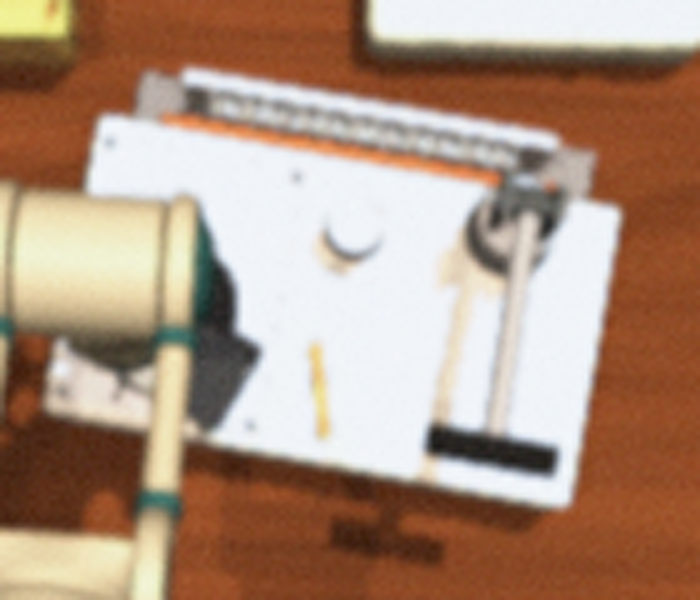

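```bash
python3 - <<'E'
from h import *
s=imaging.camera("side");p=np.load("unit.npy")
P=lambda u,v,z:ray(s,220+u/10,150+v/10,z)
C=P(547,357,.092);print("disc centre",C)
for n,u,v,z in[("1dot",358,410,.081),("2",335,358,.081),("3",328,303,.081),("line in",492,324,.092),("line out",445,308,.092)]:
    w=P(u,v,z)
    for A in (C[:2],(.6082,.022),(.6085,.025)):
        d=w[:2]-A;print(n,"r",np.hypot(*d).round(4),"dial",(3.84+p[2]-np.arctan2(d[1],d[0])%(2*np.pi)).round(3))
# predicted pixels of line & dots for axis fits
for A in((.6082,.022),(.6085,.025)):
  for d in (.95,1.05,1.15):
    ph=3.84+p[2]-d
    print(A,d,[((uv(s,(A[0]+r*np.cos(ph),A[1]+r*np.sin(ph),z))-(220,150))*10).round().tolist() for r,z in((.017,.092),(.03,.092),(.065,.081))])
E
```

```text
disc centre [0.60986522 0.0180527  0.092     ]
1dot r 0.0631 dial 0.449
1dot r 0.0619 dial 0.383
1dot r 0.0628 dial 0.337
2 r 0.0699 dial 0.798
2 r 0.0673 dial 0.748
2 r 0.0671 dial 0.703
3 r 0.0793 dial 1.108
3 r 0.0759 dial 1.075
3 r 0.0746 dial 1.039
line in r 0.0229 dial 1.354
line in r 0.0189 dial 1.274
line in r 0.0173 dial 1.133
line out r 0.0395 dial 1.246
line out r 0.0357 dial 1.191
line out r 0.0342 dial 1.116
(0.6082, 0.022) 0.95 [[490.0, 338.0], [452.0, 329.0], [349.0, 330.0]]
(0.6082, 0.022) 1.05 [[492.0, 334.0], [455.0, 323.0], [356.0, 316.0]]
(0.6082, 0.022) 1.15 [[494.0, 331.0], [458.0, 317.0], [364.0, 303.0]]
(0.6085, 0.025) 0.95 [[490.0, 331.0], [451.0, 323.0], [349.0, 323.0]]
(0.6085, 0.025) 1.05 [[491.0, 327.0], [454.0, 316.0], [356.0, 309.0]]
(0.6085, 0.025) 1.15 [[493.0, 324.0], [458.0, 310.0], [364.0, 296.0]]
```

```bash
python3 - <<'E'
from h import *
import cv2
p=np.load("unit.npy");A=(.6085,.025)
s=imaging.camera("side");f0=cv2.imread("pics/side0.png")
fs=np.mean([imaging.camera("side")["frame"].astype(float) for _ in range(6)],0).astype(np.uint8)
def mk(f,u0,v0,w,h,k,ds):
    a=cv2.resize(f[v0:v0+h,u0:u0+w],None,fx=k,fy=k,interpolation=cv2.INTER_CUBIC);b=a.copy()
    for d,col in ds:
        ph=3.84+p[2]-d
        q=[tuple(((uv(s,(A[0]+r*np.cos(ph),A[1]+r*np.sin(ph),z))-(u0,v0)+.5)*k).astype(int).tolist()) for r,z in((.016,.092),(.052,.092))]
        cv2.line(b,q[0],q[1],col,1)
    return np.hstack([a,b])
x=mk(fs,250,170,36,25,11,[(.95,(255,0,0)),(1.05,(0,255,0)),(1.15,(0,0,255))])
y=mk(f0,250,170,36,25,11,[(-.1,(255,0,0)),(0,(0,255,0)),(.1,(0,0,255))])
cv2.imwrite("pics/line.png",np.vstack([x,y]));print(x.shape)
E
```

```text
(275, 792, 3)
```

View pics/line.png

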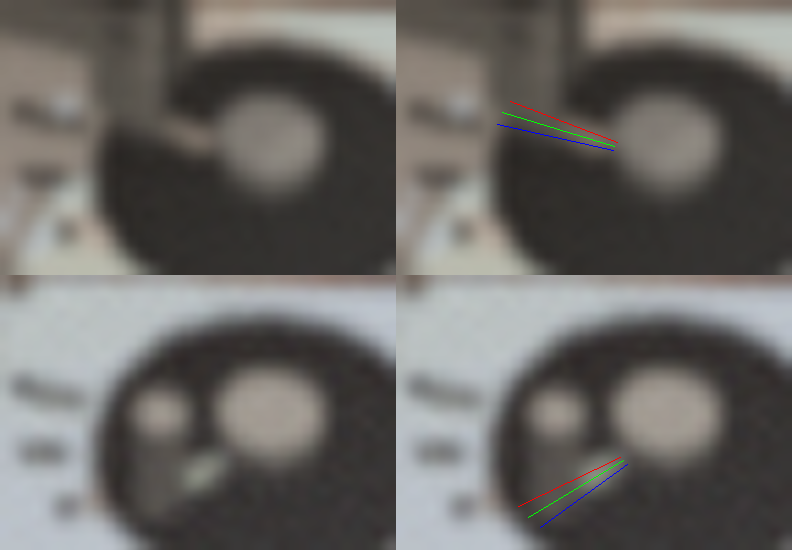

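The line lies on the 1.05 overlay (line at about (150,127) to (208,143)), pointing at the three-dot row. The lever is up, and the tin and clothes peg are in place. I'll do a final stability check, then hand in.

```bash
python3 -m crank '[[[0,0,0],0,-1],[[0,0,0],0,-1],[[0,0,0],0,-1],[[0,0,0],0,-1]]'; python3 st.py; python3 -c "
from workcell import workorder; print(workorder.job_done())"
```

```text
clock: 17.45
ee_pos: [0.5717, 0.0453, 0.105]
orientation: [-0.834, 1.407, 0.828]
wrist_force: [1.1, -6.9, 0.9]
opening: 0.0147
r 0.0433 dial 1.112 Frad -4.6 Fcw -5.2
r 0.042 dial 1.049 Frad -4.3 Fcw -5.5
grasp [0.5717 0.0454 0.1238] tool [ 0.001 -0.003 -1.   ] jawyaw 1.068 -> 1.046 mom [-1.04 -0.31  0.05] op 0.014702324463191661
the job is handed in; nothing more can be done
None
```

I pumped the lever four full strokes, then turned the dial clockwise by its peg to the third notch. I handed the job in at 17.5 s with the arm still holding it there.

- **Pump:** each stroke ended against the bottom stop, with the fingertips at 158 mm and 14–24 N of force. Each return left the bar free with no force, and the last pictures show the lever up.
- **Dial:** my final angle estimate is 1.05 rad, and the dial's white line points at the three-dot row. The arm stayed still against the spring, which was pushing back with about 5.5 N.
- **Other items:** the tin and clothes peg looked unmoved in the last top view. I did not recheck the items on the counter at the end, but the arm's path kept clear of them.

**Disagreement:** my first camera estimate of the dial's axis was about 3 mm off from where the grip found it, and would have put the final angle at 1.11 rad. I used the corrected axis because the peg's path (42 mm radius), the dot rows and the white line all agreed with it.

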